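# Transfer the hot-air nozzle row to the station's holder in the same order

### The arm

A 6-joint arm with a two-finger parallel gripper is mounted at the origin on a cart in front of the work surface, level with it; the furniture and walls round the work are solid. World frame = base frame: x ahead of the robot, y to its left, z up, the work surface at z = 0. Lengths are in m, angles in rad, forces in N, time in s.
With the tool pointing down it reaches from about 0.3 to 0.775 m from the base axis. Payload 14.6 kg.
Tool frame: the origin (TCP) lies at the very end of the fingers, on their centre line; the grasp point (between the pads) lies 19 mm behind it (grip_depth is the distance from the TCP to the grasp point, in m); z points along the fingers, y is the line along which they close (so a half turn about z gives the same grasp; the last joint's range is limited). The gripper opens to 94 mm and grips with 3 to 60 N. Pads are 16 mm wide; open, the fingers measure 119 mm over their backs; the gripper's body (75 mm by 177 mm) begins 78 mm behind the grasp point.
Start: joints at [1.203, 0.3, 1.521, -0, 1.321, -0.067], TCP at [0.163, 0.525, 0.205] pointing down, gripper open.
Joint ranges: [-3.03, 3.03], [-0.79, 2.21], [0.23, 2.52], [-1.04, 4.18], [0, 3.07], [-2.55, 2.55]. Speed limits (rad/s): [2.22, 2.22, 2.57, 3.14, 3.14, 3.14].

### API

Orientations are given as a 3x3 rotation matrix whose columns are the frame's x, y, z axes.
In Python, from station import get_state, snapshot, camera_model, job_done, grip_depth gives the robot as it stands.
- The arm moves only by the shell command python3 -m crank 'ROWS' [FORCE]. ROWS is JSON, a list of rows, each a list of 3 entries, a list of its own where there are three numbers: the shift along the tool's x, y, z in mm, then the turn, a rotation vector about the tool's x, y, z in rad, then the closure, from -1 (fully open) to 1 (shut). In form: [[[tx, ty, tz], [wx, wy, wz], grip], ...]. A call has exactly 10 rows; each row shifts and turns the commanded pose from where the row before left it, along the tool's axes as they then stand; what a row does not reach is not made up. A row lasts 1/8 s, in which the tool goes at most 62.5 mm and 10.7 degrees, less where a joint would pass 70% of its speed; a pose out of reach is approached as far as the arm can. A call is refused whole if a number of a shift passes 62.5 or a number of a turn 0.188, either way. A call with a gripper value outside its range is refused whole. The fingers move at their own pace and stop on an object; FORCE is the grip in N (left out, the last holds). Time passes only in rows, so rows that do not move let the fingers close, or fill a call up. It gives the time, the measured TCP pose, the force, the opening and the grip force at its end, in the units of the state.
- get_state(): the state, without advancing time (a new reading comes with each control period).
- snapshot(name): name is "scene" or "top" or "wrist"; returns the picture (480x640x3 uint8, red, green, blue); there is no depth.
- camera_model(name): a dict with "vfov" (degrees; the focal length in pixels is half the picture's height over the tangent of half this angle, whatever the lens; pixels are square), "cx", "cy" (the principal point, pixels), "k1" (the pictures are not rectified: a ray, as slopes to the right and down, at radius r is drawn at 1 + k1 r^2 times it, then the intrinsics apply), "R" (3x3) and "t" (3): a world point X has camera coordinates R X + t; the wrist camera has in their place "T_tool_cam" (4x4, takes a point from camera to tool coordinates, whose origin is the TCP and whose axes are the flange's). Camera axes: x right, y down, z forward; pixel columns grow to the right and rows downward; lengths in m; the calibration is good to about 2 mm. A picture is of the moment at which its call begins: read the wrist's pose just before it. camera_model takes no time and is no camera call.
- job_done(): hands the job in; it is judged then, once.
The state is a dict: "clock": time; "joints": joint angles; "qvel": joint speeds; "joint_torque": joint torques, N m; "tool_pos": TCP position; "orientation": TCP orientation; "wrist_force": force on the tool from outside, world axes, zero at the start; "torque": the same for the moment, N m; "opening": opening from 0.0 (shut) to 1.0 (fully open); "gripper_force": force on a finger pad.
Only numpy, scipy, OpenCV 4.12 (cv2) and the standard library are available. Lean on these libraries where they do the work, as an engineer would, in place of code of your own. Each camera call takes 0.05 s, during which the arm holds its last target. There are 200 camera calls.

### The job

The job sheet calls the hot-air nozzles by their place on the rack, counted from the end with the flat tab that has a hole in it. Move all four nozzles from the wooden stand to the empty metal holder, one on each peg and fully down, in the same order as they stand now: the nozzle nearest the wooden stand's tab goes on the peg nearest the metal holder's tab, and so on along the row.

Things in the scene. Friction and masses are not known exactly. Their poses are not given: they have to be found in the camera images.
- nozzle_fine: Hot-air nozzle with the fine tip: a cone narrowing to a 7 mm round outlet, 58 mm tall in all. Steel collar like the others: 28 mm outside, 26 mm tall, open below, 23 mm bore 22 mm deep that slips over a peg; nothing above is wider. Loose, 30 to 65 g, any yaw. Origin: centre of the collar's lower rim; z up towards the outlet.
- nozzle_wide: Hot-air nozzle with the wide round outlet: a straight 21 mm tube above the collar, 50 mm tall in all. Steel collar like the others: 28 mm outside, 26 mm tall, open below, 23 mm bore 22 mm deep that slips over a peg; nothing above is wider. Loose, 30 to 65 g, any yaw. Origin: centre of the collar's lower rim; z up towards the outlet.
- nozzle_square: Hot-air nozzle with the square hood: an open square box 20 x 20 mm at the top, 52 mm tall in all. Steel collar like the others: 28 mm outside, 26 mm tall, open below, 23 mm bore 22 mm deep that slips over a peg; nothing above is wider. Loose, 30 to 65 g, any yaw. Origin: centre of the collar's lower rim; z up towards the outlet.
- nozzle_slot: Hot-air nozzle with the flat slot outlet: a narrow open blade 27 x 9 mm at the top, 56 mm tall in all. Steel collar like the others: 28 mm outside, 26 mm tall, open below, 23 mm bore 22 mm deep that slips over a peg; nothing above is wider. Loose, 30 to 65 g, any yaw. Origin: centre of the collar's lower rim; z up towards the outlet.
- wood_stand: The full rack: light wooden strip 184 x 44 mm, brass pegs (8 mm thick, 18 mm tall, round tops) at x = +72, +24, -24, -72 mm. A flat round-ended tab, 30 mm wide, with a dark 12 mm hole, juts 27 mm from its +x end; pegs count from it: +72 is the first. Fixed, 12 mm high. Origin: centre of the strip's underside; x along the row to the tab, z up. The nozzles start on its pegs, in any order, rims on the wood.
- metal_holder: The empty rack: grey painted sheet-metal channel 184 x 48 mm, brass pegs (8 mm thick, 18 mm tall, round tops) at x = +72, +24, -24, -72 mm. A flat round-ended tab, 30 mm wide, with a dark 12 mm hole, juts 27 mm from its +x end; pegs count from it: +72 is the first. Fixed, 12 mm high. Origin: centre of the strip's underside; x along the row to the tab, z up. A nozzle fully down has its rim on the metal and 7.5 mm of play to each side.
- peg_fine: The peg of the wooden stand on which the fine nozzle stands at the start (all pegs look alike; it is fixed and stays where it is). Brass, 8 mm thick, 18 mm tall. Origin: foot of the peg, on the wood's top. Its place along the stand tells which place in the row the fine nozzle has.
- peg_wide: The peg of the wooden stand on which the wide nozzle stands at the start (all pegs look alike; it is fixed and stays where it is). Brass, 8 mm thick, 18 mm tall. Origin: foot of the peg, on the wood's top. Its place along the stand tells which place in the row the wide nozzle has.
- peg_square: The peg of the wooden stand on which the square nozzle stands at the start (all pegs look alike; it is fixed and stays where it is). Brass, 8 mm thick, 18 mm tall. Origin: foot of the peg, on the wood's top. Its place along the stand tells which place in the row the square nozzle has.
- peg_slot: The peg of the wooden stand on which the slot nozzle stands at the start (all pegs look alike; it is fixed and stays where it is). Brass, 8 mm thick, 18 mm tall. Origin: foot of the peg, on the wood's top. Its place along the stand tells which place in the row the slot nozzle has.
Mind the look-alikes: they are no part of the job. What is shaped like the nozzle_square but blue is not meant.

How it is judged:
By the outcome, as a careful person would: the job done as asked, in the order asked, and still so for the second after the job is handed in, with the robot touching nothing.
It also fails if it takes over 120 s, if anything falls off the work surface, if the arm or the gripper's body presses on something with over 40 N, if the wrist force passes 120 N, or if a joint passes its speed limit or range.

## Working session

There is one attempt and no reset: what is moved stays moved. The work goes in short steps, Python scripts to look and compute and a shell command to move; the robot and the scene stay as the last step left them, time stands still between calls to the robot, and variables do not carry over. Pictures are saved under pics/ and viewed, at most 14 in all, crops included, and the job is handed in when it is done.

```bash
mkdir -p pics; python3 - <<'E'
from station import *
import cv2
for n in("top","scene"):
    cv2.imwrite(f"pics/{n}0.png",snapshot(n)[:,:,::-1]); c=camera_model(n);print(n,c)
print(camera_model("wrist"))
s=get_state();print(s, grip_depth if not callable(grip_depth) else grip_depth())
E
```

```text
top {'vfov': 51.385752817549616, 'cx': 319.27893520481155, 'cy': 234.23554502515108, 'k1': 0.020429832633415638, 'R': array([[-0.0298394 , -0.99941332, -0.0168113 ],
       [-0.98831995,  0.03201441, -0.14899244],
       [ 0.14944323,  0.01216909, -0.98869542]]), 't': array([0.04041775, 0.56616827, 0.81869012])}
scene {'vfov': 48.17486986189332, 'cx': 321.3718703508308, 'cy': 238.61896164348963, 'k1': -0.1190488959449804, 'R': array([[ 0.66990616, -0.7424304 , -0.00477826],
       [-0.56616988, -0.50667912, -0.65017531],
       [ 0.48028887,  0.43826176, -0.7597692 ]]), 't': array([-0.38401428,  0.36159372,  0.59278047])}
{'vfov': 66.792524840223, 'cx': 320.15087529827883, 'cy': 241.53544487886376, 'k1': -0.003480151120184202, 'T_tool_cam': array([[-1.78829466e-04, -9.72343899e-01, -2.33553655e-01,
         6.62017590e-02],
       [ 9.99999560e-01,  4.12295969e-05, -9.37338080e-04,
         7.46831475e-04],
       [ 9.21044287e-04, -2.33553720e-01,  9.72343464e-01,
        -1.78960896e-01],
       [ 0.00000000e+00,  0.00000000e+00,  0.00000000e+00,
         1.00000000e+00]])}
{'clock': 0.1, 'joints': array([ 1.20339026e+00,  3.00418259e-01,  1.52150053e+00,  1.93447584e-05,
        1.32070745e+00, -6.66013671e-02]), 'qvel': array([ 0.00048506, -0.0027631 , -0.00322456, -0.00343794, -0.00032941,
        0.00022429]), 'joint_torque': array([ 2.02644624e-03, -5.32651448e+01, -3.53279972e+01,  7.09747151e-02,
        2.34845770e-02, -6.81008555e-05]), 'tool_pos': array([0.16287471, 0.52508929, 0.20494939]), 'orientation': array([[-9.55096935e-01,  2.96293255e-01, -3.88750729e-04],
       [ 2.96293497e-01,  9.55096459e-01, -9.57871416e-04],
       [ 8.74836057e-05, -1.03004437e-03, -9.99999466e-01]]), 'wrist_force': array([ 0.38239955,  0.30452792, -0.26902559]), 'torque': array([-0.05159537,  0.01245837,  0.01726923]), 'gripper_force': 0.0, 'opening': 0.9994710447152236} 0.0188
```

View pics/top0.png

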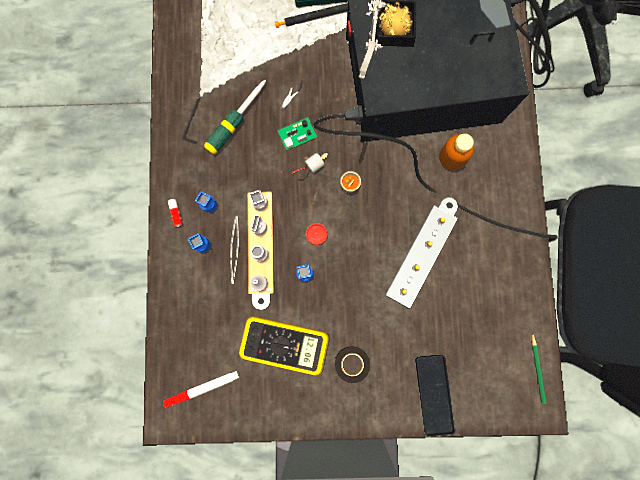

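View pics/scene0.png

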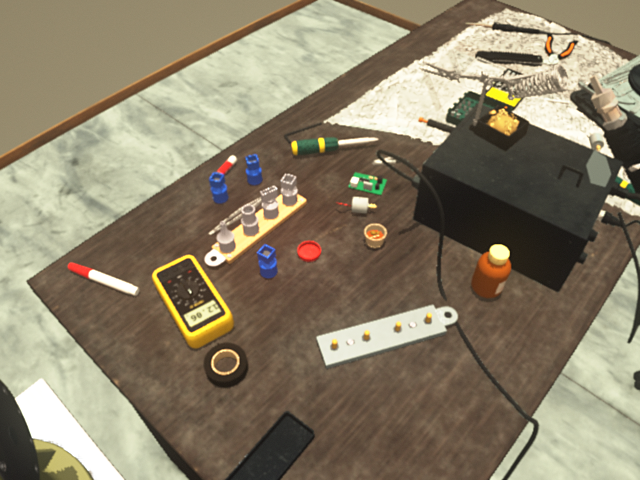

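Top view: wooden stand has its tab at (261,301) with fine (259,283), wide (259,254), then (258,225) and (258,200). The metal holder's tab is at (449,206), with pegs at about (441,221), (429,244), (417,267), (404,291).

```bash
cat > h.py <<'E'
import numpy as np, cv2
from station import *
def K(c):
    f=240/np.tan(np.radians(c["vfov"])/2); return np.array([[f,0,c["cx"]],[0,f,c["cy"]],[0,0,1]])
def pose(c,s=None):  # world->cam
    if "R" in c: return c["R"],c["t"]
    T=np.eye(4);T[:3,:3]=s["orientation"];T[:3,3]=s["tool_pos"]
    M=np.linalg.inv(T@c["T_tool_cam"]);return M[:3,:3],M[:3,3]
def p2w(name,px,z,s=None):
    c=camera_model(name);R,t=pose(c,s)
    n=cv2.undistortPoints(np.array(px,float).reshape(-1,1,2),K(c),np.array([c["k1"],0,0,0,0])).reshape(-1,2)
    d=np.c_[n,np.ones(len(n))]@R; o=-R.T@t
    return o+d*((np.broadcast_to(z,len(n))-o[2])/d[:,2])[:,None]
def w2p(name,X,s=None):
    c=camera_model(name);R,t=pose(c,s)
    return cv2.projectPoints(np.array(X,float).reshape(-1,1,3),cv2.Rodrigues(R)[0],t,K(c),np.array([c["k1"],0,0,0,0]))[0].reshape(-1,2)
E
python3 - <<'E'
from h import *
a=cv2.imread("pics/top0.png")
A=cv2.resize(a[180:315,235:285],None,fx=4.4,fy=4.4,interpolation=3)
B=cv2.resize(a[190:315,380:465],None,fx=4.4,fy=4.4,interpolation=3)
C=np.zeros((600,A.shape[1]+B.shape[1],3),np.uint8);C[:A.shape[0],:A.shape[1]]=A;C[:B.shape[0],A.shape[1]:]=B
cv2.imwrite("pics/crop.png",C);print(A.shape)
print(p2w("top",[(261,301)],.012),p2w("top",[(449,206)],.012))
print(p2w("top",[(441,221),(429,244),(417,267),(404,291)],.03).round(4))
print(p2w("top",[(259,283),(259,254),(258,225),(258,200)],.06).round(4))
E
```

```text
(594, 220, 3)
[[0.45659202 0.12901675 0.012     ]] [[ 0.61546992 -0.21099844  0.012     ]]
[[ 0.5856 -0.1907  0.03  ]
 [ 0.5457 -0.1673  0.03  ]
 [ 0.5064 -0.1442  0.03  ]
 [ 0.4659 -0.1195  0.03  ]]
[[0.4855 0.1257 0.06  ]
 [0.5342 0.1251 0.06  ]
 [0.5838 0.1262 0.06  ]
 [0.6272 0.1257 0.06  ]]
```

View pics/crop.png

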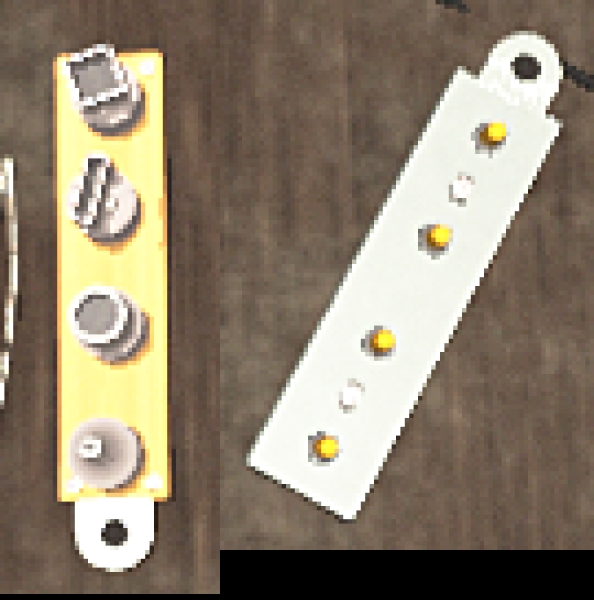

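```bash
cat > fit.py <<'E'
from h import *
from scipy.optimize import least_squares
def rack(obs,name,x0,s=None):  # obs: list of (local xyz, px)
    L=np.array([o[0] for o in obs],float)/1000;P=np.array([o[1] for o in obs])
    def W(p,L=L):
        c,q=np.cos(p[2]),np.sin(p[2]);return np.c_[p[0]+c*L[:,0]-q*L[:,1],p[1]+q*L[:,0]+c*L[:,1],L[:,2]]
    r=least_squares(lambda p:(w2p(name,W(p),s)-P).ravel(),x0)
    print("pose",r.x.round(4),"rms px",np.sqrt((r.fun**2).mean()).round(2))
    print(W(r.x,np.array([[x,0,.012] for x in(.072,.024,-.024,-.072)])).round(4)); return r.x
E
python3 - <<'E'
from fit import *
f=lambda o,u,v:(235+u/4.4,180+v/4.4) if o else (380+(u-220)/4.4,190+v/4.4)
rack([((x,0,30),f(0,u,v)) for x,u,v in((72,491,133),(24,437,236),(-24,382,340),(-72,325,447))],"top",[.525,-.155,-.5])
rack([((-92,-22,12),f(1,58,54)),((-92,22,12),f(1,58,54))][:0]+[((-92,22,12),f(1,58,54)),((-92,-22,12),f(1,162,54)),((92,22,12),f(1,58,498)),((92,-22,12),f(1,170,498)),((107,0,12),f(1,114,532))],"top",[.55,.127,3.1])
E
```

```text
pose [ 0.526  -0.1557 -0.5367] rms px 0.32
[[ 0.5879 -0.1925  0.012 ]
 [ 0.5467 -0.168   0.012 ]
 [ 0.5054 -0.1434  0.012 ]
 [ 0.4642 -0.1189  0.012 ]]
pose [0.562  0.1287 3.1379] rms px 15.55
[[0.49   0.129  0.012 ]
 [0.538  0.1288 0.012 ]
 [0.586  0.1287 0.012 ]
 [0.634  0.1285 0.012 ]]
```

Order from the tab: fine, wide, slot, square. I'll move the wrist camera over the wooden stand.

```bash
python3 -m crank '[[[0,0,0],[0,0,-0.15],-0.1],[[0,0,0],[0,0,-0.15],-0.1],[[-43,-45,0],[0,0,0],-0.1],[[-43,-45,0],[0,0,0],-0.1],[[-43,-45,0],[0,0,0],-0.1],[[-43,-45,0],[0,0,0],-0.1],[[-43,-45,0],[0,0,0],-0.1],[[-43,-45,0],[0,0,0],-0.1],[[-43,-45,0],[0,0,0],-0.1],[[-43,-45,0],[0,0,0],-0.1]]' 25
python3 -m crank '[[[-30,-36,0],[0,0,0],-0.1],[[0,0,0],[0,0,0],-0.1],[[0,0,0],[0,0,0],-0.1],[[0,0,0],[0,0,0],-0.1],[[0,0,0],[0,0,0],-0.1],[[0,0,0],[0,0,0],-0.1],[[0,0,0],[0,0,0],-0.1],[[0,0,0],[0,0,0],-0.1],[[0,0,0],[0,0,0],-0.1],[[0,0,0],[0,0,0],-0.1]]'
python3 - <<'E'
from h import *
import json
s=get_state();print(s["tool_pos"],s["orientation"].round(4),s["opening"],s["joints"])
a=snapshot("wrist")[:,:,::-1];cv2.imwrite("pics/w0.png",a)
np.savez("w0.npz",tool_pos=s["tool_pos"],orientation=s["orientation"])
E
```

```text
clock: 1.35
tool_pos: [0.5077, 0.1633, 0.2053]
orientation: [[-1.0, 0.001, -0.0], [0.001, 1.0, 0.0], [0.0, 0.0, -1.0]]
wrist_force: [-0.4, -0.0, -0.3]
opening: 0.548
gripper_force: 0.0
clock: 2.6
tool_pos: [0.5367, 0.129, 0.2054]
orientation: [[-1.0, 0.001, 0.0], [0.001, 1.0, -0.0], [-0.0, -0.0, -1.0]]
wrist_force: [-0.7, 0.1, 0.5]
opening: 0.547
gripper_force: 0.0
[0.53665885 0.12898755 0.20544265] [[-1.e+00  8.e-04  0.e+00]
 [ 8.e-04  1.e+00 -0.e+00]
 [-0.e+00 -0.e+00 -1.e+00]] 0.5474117714767971 [ 1.69527793e-01  3.04237776e-01  1.51537671e+00 -1.89684988e-05
  1.32195897e+00 -1.40046781e+00]
```

View pics/w0.png

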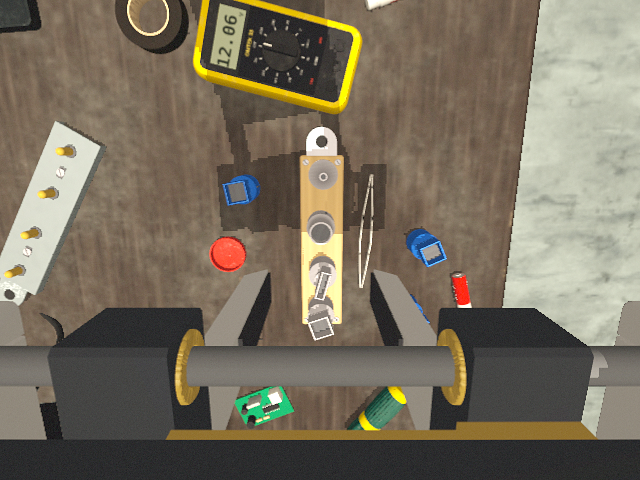

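Wrist view shows the stand: tab hole (321,141), near corners (302,156) and (343,156), fine tip (323,176), wide mouth (321,232). Metal pegs are at (66,151), (48,193), (31,233), (14,271).

```bash
python3 - <<'E'
from fit import *
s=dict(np.load("w0.npz"))
rack([((107,0,12),(321,141)),((92,22,12),(302,156)),((92,-22,12),(343,156)),((-92,22,12),(303,323)),((-92,-22,12),(341,323))],"wrist",[.562,.128,3.14],s)
rack([((-72,0,30),(66,151)),((-24,0,30),(48,193)),((24,0,30),(31,233)),((72,0,30),(14,271))],"wrist",[.526,-.156,-.53],s)
print(p2w("wrist",[(323,176),(321,233)],[.07,.062],s))
f=lambda u,v:(235+u/4.4,180+v/4.4)
rack([((-92,-22,12),f(58,54)),((-92,22,12),f(162,54)),((92,-22,12),f(58,498)),((92,22,12),f(170,498)),((107,0,12),f(114,532))],"top",[.55,.127,3.1])
E
```

```text
pose [0.5636 0.1309 3.1422] rms px 1.39
[[0.4916 0.1309 0.012 ]
 [0.5396 0.1309 0.012 ]
 [0.5876 0.131  0.012 ]
 [0.6356 0.131  0.012 ]]
pose [ 0.527  -0.148  -0.5516] rms px 1.06
[[ 0.5883 -0.1858  0.012 ]
 [ 0.5474 -0.1606  0.012 ]
 [ 0.5066 -0.1355  0.012 ]
 [ 0.4657 -0.1103  0.012 ]]
[[0.48867201 0.13153809 0.07      ]
 [0.54002632 0.12982264 0.062     ]]
pose [0.5618 0.1287 3.1372] rms px 0.59
[[0.4898 0.129  0.012 ]
 [0.5378 0.1288 0.012 ]
 [0.5858 0.1286 0.012 ]
 [0.6338 0.1284 0.012 ]]
```

```bash
python3 -m crank '[[[47,1,0],[0,0,0],-0.1],[[0,0,60],[0,0,0],-0.1],[[0,0,60],[0,0,0],-0.1],[[0,0,40],[0,0,0],-0.1],[[0,0,29],[0,0,0],-0.1],[[0,0,0],[0,0,0],0.3],[[0,0,0],[0,0,0],1],[[0,0,0],[0,0,0],1],[[0,0,0],[0,0,0],1],[[0,0,0],[0,0,0],1]]' 25
```

```text
clock: 3.9
tool_pos: [0.4905, 0.1302, 0.0178]
orientation: [[-1.0, 0.001, 0.002], [0.001, 1.0, 0.0], [-0.002, 0.0, -1.0]]
wrist_force: [-1.5, -0.5, 7.0]
opening: 0.294
gripper_force: 25.0
```

```bash
python3 -m crank '[[[0,0,-45],[0,0,0],1],[[0,0,-45],[0,0,0],1],[[-16,-53,0],[0,0,0],1],[[-16,-53,0],[0,0,0],1],[[-16,-53,0],[0,0,0],1],[[-16,-53,0],[0,0,0],1],[[-16,-53,0],[0,0,0],1],[[-16,-53,0],[0,0,0],1],[[0,0,0],[0,0,0.18],1],[[0,0,0],[0,0,0.18],1]]'
python3 -m crank '[[[0,0,0],[0,0,0.18],1],[[0,0,0],[0,0,0],1],[[0,0,0],[0,0,0],1],[[0,0,0],[0,0,0],1],[[0,0,0],[0,0,0],1],[[0,0,0],[0,0,0],1],[[0,0,0],[0,0,0],1],[[0,0,0],[0,0,0],1],[[0,0,0],[0,0,0],1],[[0,0,0],[0,0,0],1]]'
python3 - <<'E'
from h import *
s=get_state();print(s["tool_pos"],s["orientation"].round(4),s["opening"])
a=snapshot("wrist")[:,:,::-1];cv2.imwrite("pics/w1.png",a)
np.savez("w1.npz",tool_pos=s["tool_pos"],orientation=s["orientation"])
E
```

```text
clock: 5.15
tool_pos: [0.5853, -0.1888, 0.1067]
orientation: [[-0.933, 0.36, 0.0], [0.36, 0.933, -0.0], [-0.0, 0.0, -1.0]]
wrist_force: [0.8, 0.4, -1.2]
opening: 0.296
gripper_force: 25.0
clock: 6.4
tool_pos: [0.5854, -0.188, 0.1065]
orientation: [[-0.857, 0.515, 0.0], [0.515, 0.857, 0.0], [-0.0, 0.0, -1.0]]
wrist_force: [-0.2, 0.2, -0.7]
opening: 0.298
gripper_force: 25.0
[ 0.58540757 -0.18804848  0.106476  ] [[-8.573e-01  5.148e-01  1.000e-04]
 [ 5.148e-01  8.573e-01  0.000e+00]
 [-1.000e-04  0.000e+00 -1.000e+00]] 0.29832790538508525
```

View pics/w1.png

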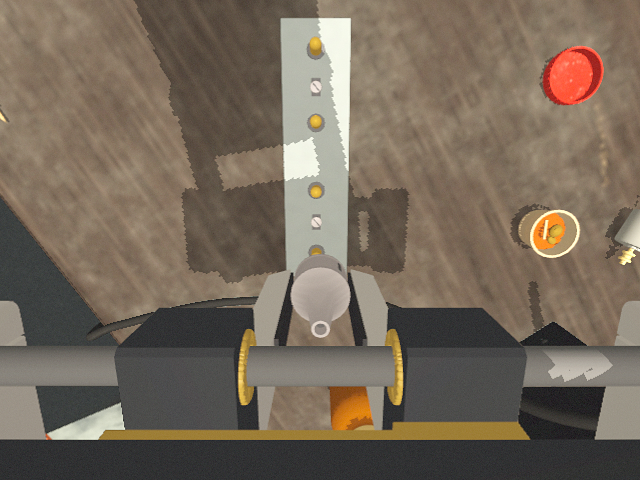

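Pegs appear at (316,42), (316,118), (316,188), and the first behind the nozzle at about (316,248). Corners are at (281,18) and (351,18).

```bash
python3 - <<'E'
from fit import *
s=dict(np.load("w1.npz"))
p=rack([((-72,0,29),(316,42)),((-24,0,29),(316,119)),((24,0,29),(316,188)),((72,0,29),(316,248)),((-92,24,12),(351,18)),((-92,-24,12),(281,18))],"wrist",[.526,-.156,-.53],s)
q=np.array([p[0]+.072*np.cos(p[2]),p[1]+.072*np.sin(p[2]),.106]); 
print((s["orientation"].T@(q-s["tool_pos"])*1000).round(1), np.degrees(p[2]))
# nozzle: tip pixel
print((s["orientation"].T@(p2w("wrist",[(320,329)],.1065-.004+.058,s)[0]-s["tool_pos"])*1000).round(1))
E
```

```text
pose [ 0.5282 -0.1561 -0.5425] rms px 2.94
[[ 0.5898 -0.1933  0.012 ]
 [ 0.5487 -0.1685  0.012 ]
 [ 0.5076 -0.1437  0.012 ]
 [ 0.4665 -0.119   0.012 ]]
[-6.5 -2.2  0.5] -31.0840137686967
[  2.7   0.8 -54. ]
```

```bash
python3 -m crank '[[[-7,-2,30],[0,0,0],1],[[0,0,20],[0,0,0],1],[[0,0,18],[0,0,0],1],[[0,0,0],[0,0,0],1],[[0,0,4],[0,0,0],1],[[0,0,4],[0,0,0],1],[[0,0,4],[0,0,0],1],[[0,0,4],[0,0,0],1],[[0,0,3],[0,0,0],1],[[0,0,0],[0,0,0],1]]'
```

```text
clock: 7.7
tool_pos: [0.5903, -0.1933, 0.0192]
orientation: [[-0.857, 0.515, -0.0], [0.515, 0.857, 0.0], [0.0, -0.0, -1.0]]
wrist_force: [-0.1, 1.0, 0.1]
opening: 0.296
gripper_force: 25.0
```

```bash
python3 -m crank '[[[0,0,0],[0,0,0],-0.1],[[0,0,0],[0,0,0],-0.1],[[0,0,-45],[0,0,0],-0.1],[[0,0,-45],[0,0,0],-0.1],[[0,0,0],[0,0,-0.18],-0.1],[[0,0,0],[0,0,-0.18],-0.1],[[0,0,0],[0,0,-0.18],-0.1],[[8,54,0],[0,0,0],-0.1],[[8,54,0],[0,0,0],-0.1],[[8,54,0],[0,0,0],-0.1]]'
python3 -m crank '[[[9,54,0],[0,0,0],-0.1],[[9,54,0],[0,0,0],-0.1],[[9,53,0],[0,0,0],-0.1],[[0,0,0],[0,0,0],-0.1],[[0,0,0],[0,0,0],-0.1],[[0,0,0],[0,0,0],-0.1],[[0,0,0],[0,0,0],-0.1],[[0,0,0],[0,0,0],-0.1],[[0,0,0],[0,0,0],-0.1],[[0,0,0],[0,0,0],-0.1]]'
python3 - <<'E'
from h import *
s=get_state();print(s["tool_pos"],s["orientation"].round(4),s["opening"])
a=snapshot("wrist")[:,:,::-1];b=snapshot("top")[:,:,::-1]
C=np.zeros((600,800,3),np.uint8);C[:330,:440]=cv2.resize(a[90:420,100:540],(440,330))
C[330:600,:300]=cv2.resize(b[190:310,385:465],None,fx=2.25,fy=2.25)[:270,:300] if 0 else 0
d=cv2.resize(b[190:310,385:465],None,fx=4,fy=4,interpolation=3);C[:480,450:770]=d
cv2.imwrite("pics/w2.png",C)
np.savez("w2.npz",tool_pos=s["tool_pos"],orientation=s["orientation"])
E
```

```text
clock: 8.95
tool_pos: [0.5661, -0.0298, 0.1097]
orientation: [[-1.0, 0.001, 0.0], [0.001, 1.0, -0.0], [-0.0, -0.0, -1.0]]
wrist_force: [1.1, 0.3, -0.4]
opening: 0.547
gripper_force: 0.0
clock: 10.2
tool_pos: [0.5396, 0.1296, 0.1094]
orientation: [[-1.0, 0.001, -0.0], [0.001, 1.0, 0.0], [0.0, 0.0, -1.0]]
wrist_force: [0.7, 0.2, -0.1]
opening: 0.549
gripper_force: 0.0
[0.53960072 0.12964217 0.1094391 ] [[-1.e+00  9.e-04 -1.e-04]
 [ 9.e-04  1.e+00  0.e+00]
 [ 1.e-04  0.e+00 -1.e+00]] 0.5487755286510945
```

View pics/w2.png

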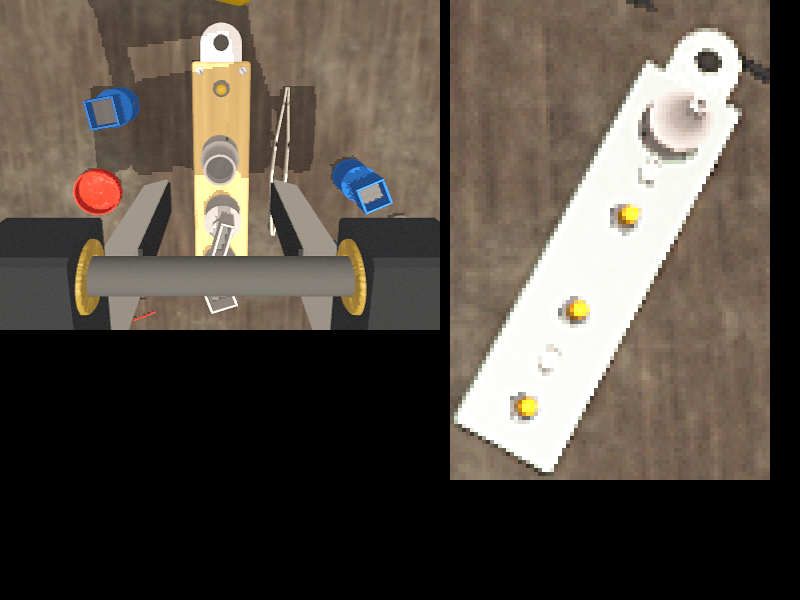

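Fine stands on metal peg 1. The bare wooden peg 1 is at (321,178) and the wide mouth at (320,256) in the wrist picture.

```bash
python3 - <<'E'
from h import *
s=dict(np.load("w2.npz"))
print(p2w("wrist",[(321,177),(320,257),(318,310)],[.03,.062,.038],s).round(4))
E
python3 -m crank '[[[0,0,50],[0,0,0],-0.1],[[0,0,42],[0,0,0],-0.1],[[0,0,0],[0,0,0],-0.1],[[0,0,0],[0,0,0],0.3],[[0,0,0],[0,0,0],1],[[0,0,0],[0,0,0],1],[[0,0,0],[0,0,0],1],[[0,0,0],[0,0,0],1],[[0,0,-45],[0,0,0],1],[[0,0,-45],[0,0,0],1]]'
```

```text
[[0.4891 0.1304 0.03  ]
 [0.5382 0.1297 0.062 ]
 [0.5858 0.1281 0.038 ]]
clock: 11.55
tool_pos: [0.5394, 0.1296, 0.1089]
orientation: [[-1.0, 0.001, -0.0], [0.001, 1.0, -0.0], [0.0, -0.0, -1.0]]
wrist_force: [0.5, -0.5, 0.0]
opening: 0.294
gripper_force: 25.0
```

```bash
python3 -m crank '[[[-2,-50,0],[0,0,0],1],[[-2,-50,0],[0,0,0],1],[[-2,-50,0],[0,0,0],1],[[-2,-50,0],[0,0,0],1],[[-1,-50,0],[0,0,0],1],[[-1,-49,0],[0,0,0],1],[[0,0,0],[0,0,0.18],1],[[0,0,0],[0,0,0.18],1],[[0,0,0],[0,0,0.18],1],[[0,0,25],[0,0,0],1]]'
python3 -m crank '[[[0,0,25],[0,0,0],1],[[0,0,21],[0,0,0],1],[[0,0,0],[0,0,0],1],[[0,0,4],[0,0,0],1],[[0,0,4],[0,0,0],1],[[0,0,4],[0,0,0],1],[[0,0,4],[0,0,0],1],[[0,0,3],[0,0,0],1],[[0,0,0],[0,0,0],1],[[0,0,0],[0,0,0],1]]'
```

```text
clock: 12.8
tool_pos: [0.5504, -0.1697, 0.0842]
orientation: [[-0.856, 0.517, 0.004], [0.517, 0.856, -0.001], [-0.004, 0.001, -1.0]]
wrist_force: [-0.2, -0.1, -1.4]
opening: 0.297
gripper_force: 25.0
clock: 14.05
tool_pos: [0.5495, -0.1694, 0.0188]
orientation: [[-0.857, 0.515, 0.0], [0.515, 0.857, -0.0], [-0.0, 0.0, -1.0]]
wrist_force: [-8.9, 3.3, 16.4]
opening: 0.297
gripper_force: 25.0
```

```bash
python3 -m crank '[[[0,0,0],[0,0,0],-0.1],[[0,0,0],[0,0,0],-0.1],[[0,0,-45],[0,0,0],-0.1],[[0,0,-45],[0,0,0],-0.1],[[0,0,0],[0,0,-0.18],-0.1],[[0,0,0],[0,0,-0.18],-0.1],[[0,0,0],[0,0,-0.18],-0.1],[[-6,50,0],[0,0,0],-0.1],[[-6,50,0],[0,0,0],-0.1],[[-6,50,0],[0,0,0],-0.1]]'
python3 -m crank '[[[-6,50,0],[0,0,0],-0.1],[[-6,50,0],[0,0,0],-0.1],[[-7,49,0],[0,0,0],-0.1],[[0,0,0],[0,0,0],-0.1],[[0,0,0],[0,0,0],-0.1],[[0,0,0],[0,0,0],-0.1],[[0,0,0],[0,0,0],-0.1],[[0,0,0],[0,0,0],-0.1],[[0,0,0],[0,0,0],-0.1],[[0,0,0],[0,0,0],-0.1]]'
python3 - <<'E'
from h import *
s=get_state();print(s["tool_pos"],s["opening"])
a=snapshot("wrist")[:,:,::-1];b=snapshot("top")[:,:,::-1]
C=np.zeros((480,770,3),np.uint8);C[:330,:440]=a[90:420,100:540]
C[:480,450:770]=cv2.resize(b[190:310,385:465],None,fx=4,fy=4,interpolation=3)
cv2.imwrite("pics/w3.png",C)
np.savez("w3.npz",tool_pos=s["tool_pos"],orientation=s["orientation"])
E
```

```text
clock: 15.3
tool_pos: [0.5675, -0.0179, 0.1073]
orientation: [[-1.0, 0.001, -0.0], [0.001, 1.0, -0.0], [0.0, -0.0, -1.0]]
wrist_force: [1.0, -0.2, -0.1]
opening: 0.547
gripper_force: 0.0
clock: 16.55
tool_pos: [0.5866, 0.1296, 0.1075]
orientation: [[-1.0, 0.001, 0.0], [0.001, 1.0, -0.0], [-0.0, -0.0, -1.0]]
wrist_force: [0.1, -0.1, -0.7]
opening: 0.548
gripper_force: 0.0
[0.58662308 0.12959381 0.10745422] 0.5484659923082819
```

View pics/w3.png

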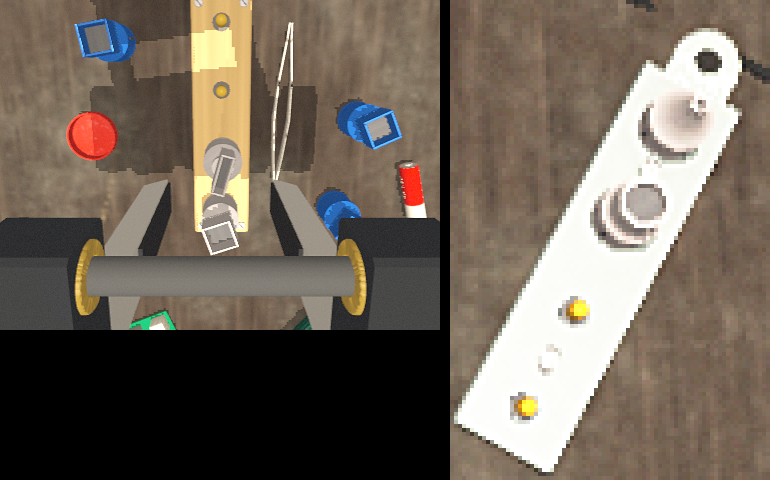

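Wide stands on metal peg 2. Next is slot.

```bash
python3 -m crank '[[[0,0,50],[0,0,0],-0.1],[[0,0,40],[0,0,0],-0.1],[[0,0,0],[0,0,0],-0.1],[[0,0,0],[0,0,0],0.3],[[0,0,0],[0,0,0],1],[[0,0,0],[0,0,0],1],[[0,0,0],[0,0,0],1],[[0,0,0],[0,0,0],1],[[0,0,-45],[0,0,0],1],[[0,0,-45],[0,0,0],1]]'
python3 -m crank '[[[13,-46,0],[0,0,0],1],[[13,-46,0],[0,0,0],1],[[13,-46,0],[0,0,0],1],[[13,-46,0],[0,0,0],1],[[14,-45,0],[0,0,0],1],[[14,-45,0],[0,0,0],1],[[0,0,0],[0,0,0.18],1],[[0,0,0],[0,0,0.18],1],[[0,0,0],[0,0,0.18],1],[[0,0,0],[0,0,0],1]]'
```

```text
clock: 17.9
tool_pos: [0.5864, 0.1296, 0.1088]
orientation: [[-1.0, 0.001, -0.0], [0.001, 1.0, -0.0], [0.0, -0.0, -1.0]]
wrist_force: [0.1, 2.0, -0.4]
opening: 0.298
gripper_force: 25.0
clock: 19.15
tool_pos: [0.5064, -0.1443, 0.1078]
orientation: [[-0.858, 0.514, 0.0], [0.514, 0.858, -0.0], [-0.0, 0.0, -1.0]]
wrist_force: [-0.4, 0.1, -0.5]
opening: 0.298
gripper_force: 25.0
```

```bash
python3 -m crank '[[[-1,0,35],[0,0,0],1],[[0,0,35],[0,0,0],1],[[0,0,0],[0,0,0],1],[[0,0,4],[0,0,0],1],[[0,0,4],[0,0,0],1],[[0,0,4],[0,0,0],1],[[0,0,4],[0,0,0],1],[[0,0,3],[0,0,0],1],[[0,0,0],[0,0,0],1],[[0,0,0],[0,0,0],1]]'
```

```text
clock: 20.4
tool_pos: [0.5073, -0.1448, 0.0189]
orientation: [[-0.857, 0.515, 0.0], [0.515, 0.857, -0.0], [-0.0, -0.0, -1.0]]
wrist_force: [-4.4, 2.4, 7.3]
opening: 0.298
gripper_force: 25.0
```

```bash
python3 -m crank '[[[0,0,0],[0,0,0],-0.1],[[0,0,0],[0,0,0],-0.1],[[0,0,-45],[0,0,0],-0.1],[[0,0,-45],[0,0,0],-0.1],[[0,0,0],[0,0,-0.18],-0.1],[[0,0,0],[0,0,-0.18],-0.1],[[0,0,0],[0,0,-0.18],-0.1],[[-21,46,0],[0,0,0],-0.1],[[-21,46,0],[0,0,0],-0.1],[[-21,46,0],[0,0,0],-0.1]]'
python3 -m crank '[[[-21,46,0],[0,0,0],-0.1],[[-21,45,0],[0,0,0],-0.1],[[-22,45,0],[0,0,0],-0.1],[[0,0,0],[0,0,0],-0.1],[[0,0,0],[0,0,0],-0.1],[[0,0,0],[0,0,0],-0.1],[[0,0,0],[0,0,0],-0.1],[[0,0,0],[0,0,0],-0.1],[[0,0,0],[0,0,0],-0.1],[[0,0,0],[0,0,0],-0.1]]'
python3 - <<'E'
from h import *
s=get_state();print(s["tool_pos"],s["opening"])
a=snapshot("wrist")[:,:,::-1];b=snapshot("top")[:,:,::-1]
C=np.zeros((480,770,3),np.uint8);C[:330,:440]=a[90:420,100:540]
C[:480,450:770]=cv2.resize(b[190:310,385:465],None,fx=4,fy=4,interpolation=3)
cv2.imwrite("pics/w4.png",C)
E
```

```text
clock: 21.65
tool_pos: [0.5709, -0.0054, 0.1084]
orientation: [[-1.0, 0.001, 0.0], [0.001, 1.0, 0.0], [-0.0, 0.0, -1.0]]
wrist_force: [-0.4, -0.3, 0.8]
opening: 0.547
gripper_force: 0.0
clock: 22.9
tool_pos: [0.6344, 0.129, 0.1085]
orientation: [[-1.0, 0.001, -0.0], [0.001, 1.0, -0.0], [0.0, -0.0, -1.0]]
wrist_force: [-0.4, -0.2, 0.2]
opening: 0.549
gripper_force: 0.0
[0.63444672 0.1290429  0.1084534 ] 0.5487919958997375
```

View pics/w4.png

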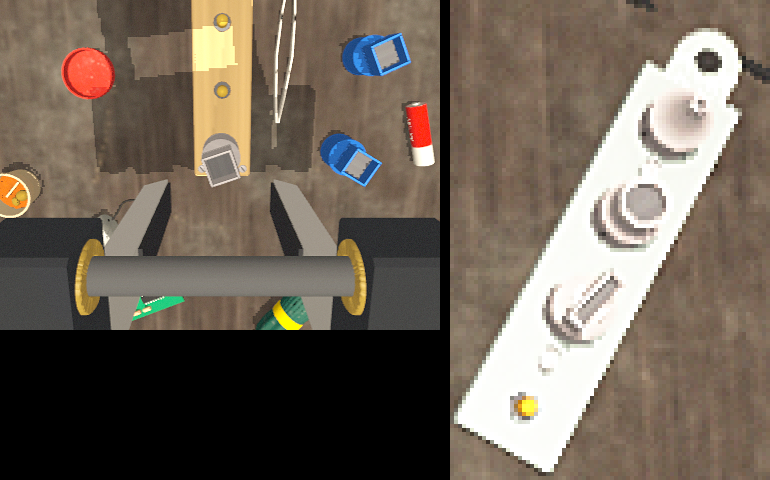

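Slot stands on metal peg 3. Square is last.

```bash
python3 -m crank '[[[0,0,50],[0,0,0],-0.1],[[0,0,41],[0,0,0],-0.1],[[0,0,0],[0,0,0],-0.1],[[0,0,0],[0,0,0],0.3],[[0,0,0],[0,0,0],1],[[0,0,0],[0,0,0],1],[[0,0,0],[0,0,0],1],[[0,0,0],[0,0,0],1],[[0,0,-45],[0,0,0],1],[[0,0,-45],[0,0,0],1]]'
python3 -m crank '[[[28,-42,0],[0,0,0],1],[[28,-42,0],[0,0,0],1],[[28,-42,0],[0,0,0],1],[[28,-41,0],[0,0,0],1],[[28,-41,0],[0,0,0],1],[[28,-41,0],[0,0,0],1],[[0,0,0],[0,0,0.18],1],[[0,0,0],[0,0,0.18],1],[[0,0,0],[0,0,0.18],1],[[0,0,0],[0,0,0],1]]'
```

```text
clock: 24.25
tool_pos: [0.6343, 0.129, 0.1089]
orientation: [[-1.0, 0.001, -0.0], [0.001, 1.0, -0.0], [0.0, -0.0, -1.0]]
wrist_force: [-0.1, 0.2, -0.8]
opening: 0.295
gripper_force: 25.0
clock: 25.5
tool_pos: [0.4664, -0.1198, 0.1079]
orientation: [[-0.858, 0.514, 0.001], [0.514, 0.858, -0.0], [-0.001, 0.0, -1.0]]
wrist_force: [-0.6, -1.5, 0.4]
opening: 0.298
gripper_force: 25.0
```

```bash
python3 -m crank '[[[0,0,35],[0,0,0],1],[[0,0,35],[0,0,0],1],[[0,0,0],[0,0,0],1],[[0,0,4],[0,0,0],1],[[0,0,4],[0,0,0],1],[[0,0,4],[0,0,0],1],[[0,0,4],[0,0,0],1],[[0,0,3],[0,0,0],1],[[0,0,0],[0,0,0],1],[[0,0,0],[0,0,0],1]]'
python3 -m crank '[[[0,0,0],[0,0,0],-0.1],[[0,0,0],[0,0,0],-0.1],[[0,0,-45],[0,0,0],-0.1],[[0,0,-50],[0,0,0],-0.1],[[0,0,-50],[0,0,0],-0.1],[[0,0,0],[0,0,-0.18],-0.1],[[0,0,0],[0,0,-0.18],-0.1],[[0,60,0],[0,0,0],-0.1],[[0,60,0],[0,0,0],-0.1],[[0,60,0],[0,0,0],-0.1]]'
python3 - <<'E'
from h import *
b=snapshot("top")[:,:,::-1];a=snapshot("scene")[:,:,::-1]
C=np.zeros((480,800,3),np.uint8);C[:,450:770]=cv2.resize(b[190:310,385:465],None,fx=4,fy=4,interpolation=3)
C[:450,:440]=cv2.resize(a[260:410,310:457],(440,450),interpolation=3)
cv2.imwrite("pics/w5.png",C)
E
```

```text
clock: 26.75
tool_pos: [0.4664, -0.1198, 0.0189]
orientation: [[-0.857, 0.515, 0.0], [0.515, 0.857, -0.0], [-0.0, -0.0, -1.0]]
wrist_force: [-3.4, 1.3, 9.1]
opening: 0.299
gripper_force: 25.0
clock: 28.0
tool_pos: [0.4987, 0.059, 0.1635]
orientation: [[-0.984, 0.18, 0.0], [0.18, 0.984, -0.0], [-0.0, 0.0, -1.0]]
wrist_force: [0.4, -0.6, 0.3]
opening: 0.55
gripper_force: 0.0
```

View pics/w5.png

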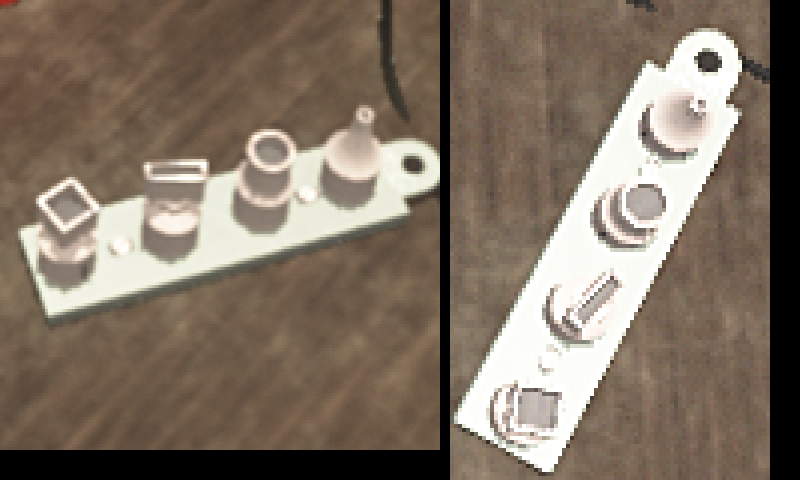

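All four stand upright and fully down on the metal holder. From the tab they run fine, wide, slot, square, and the robot is clear.

```bash
python3 -c "from station import *;print(job_done())"
```

```text
the job is handed in; nothing more can be done
None
```

All four nozzles are on the metal holder, fully down and in their original order from the tab (fine, wide, slot, square), and the job was handed in at about 28 s on the robot's clock.

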